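Hang up the belt guard and hold the belt tensioner back

TASK

The belt-drive teaching rig is to get a new belt: lift the yellow guard off the tensioner arm and hang it astride the steel bar, with one side wall on each side of the bar, and let go of it. Then push the blue tensioner arm by its red post, against its spring, past the click of the orange ratchet pawl and on until it is up against the black rubber stop, and finish while still holding the post there, the arm not left resting on the pawl. Leave the brass pulley, the beaker and the pink block where they are.

Things in the scene. Friction and masses are not known exactly. Their poses are not given: they have to be found in the camera images.
- rig: Belt-drive teaching rig, fixed: plywood board 200 (x) x 280 (y) x 18 mm carrying the tensioner, pawl, stop, motor and pulleys (all but the red post under 65 mm above the table). Origin: centre of the board's underside, axes along the board; -x side towards the robot (yaw up to 0.35). Tensioner pivot at (0, 100) mm; at rest the arm runs from there along (-0.296, -0.955).
- pivot (a point): Point on the tensioner's upright hinge axis, 42 mm above the table. Its axes turn with the arm: -y points from the pivot along the arm to the post, +x is the way the post moves when pushed back against the spring (away from the robot, about rig +x).
- tensioner (a joint): Angle of the blue arm: 0 at rest, 0.70 rad at the rubber stop; grows as the post is pushed away from the robot (counter-clockwise from above). Spring: about 5 N at the post at rest, 9 N at the stop, 2 to 6 N more while passing the pawl at 0.33 to 0.44. Past that the one-way pawl catches it: let go, it falls back onto the pawl at about 0.46.
- pawl (a joint): Travel of the orange sprung pawl slider at the end of the arm, m: 0 when out; the arm's nose pushes it back 6 to 8 mm, then it snaps back to 0 (the click).
- push_post: Red upright round post (a sleeve that can turn) on the blue arm, to be pushed or gripped: 16 mm diameter, 50 mm tall (42 to 92 mm above the table), 130 mm from the pivot. The arm beneath is 18 mm wide, top at 42 mm above the table. Origin: centre of the post's foot. At the start it stands under the guard.
- post_mid (a point): Centre of the red post, 67 mm above the table, on its axis.
- guard: Yellow guard, an inverted U of about 110 g: 52 mm wide outside, 44 inside (x), 80 mm long (y), walls and roof 4 mm thick, walls 85 mm deep under the roof. Origin: between its feet; z up. A white tab handle stands on the roof. It starts standing on the rig's board (18 mm) over the tensioner arm, long axis along the arm.
- guard_handle (a point): Grasp point in the guard's white tab: the tab is 10 mm thick (x), 50 mm long (y), 44 mm tall; this point is 24 mm above the roof's top, 20 mm below the tab's top, 113 mm above the guard's feet. When the guard hangs astride the bar it is 35 mm above the bar's axis. Axes as the guard's.
- rail_mid (a point): Middle of the steel bar's axis, 150 mm above the table. The bar is 14 mm in diameter, along this frame's y, fixed; two 18 mm posts with 70 mm round feet carry it, 120 mm either side of the middle. z up.
- beaker_mid (a point): Middle of a glass beaker on the table, 68 mm diameter, 85 mm tall: leave alone.
- foam_mid (a point): Middle of a pink block on the table, 50 x 80 x 30 mm: leave alone.
- spare_mid (a point): Middle of a loose brass pulley lying on the near corner of the rig's board, 36 mm diameter, 14 mm tall: leave alone.
Things that resemble listed ones, but are neither listed nor needed, are in the scene too. Of the things like the guard, leave any that is green; of the rest the larger one is meant.

How it is judged:
On the way, in this order (a step that is already met when the one before it is completed fails the run):
1. the guard hangs astride the bar, let go (x of guard_handle in the frame of rail_mid between -0.022 and 0.022 m and y of guard_handle in the frame of rail_mid between -0.08 and 0.08 m and z of guard_handle in the frame of rail_mid between 0.025 and 0.045 m and angle between guard_handle's own z axis and vertical below 0.35 rad and not (contact force between the arm and guard above 0.05 N) and not (contact force between the fingers and guard above 0.05 N)), for 0.3 s.
2. the tensioner arm is pushed back past its ratchet click (value of joint tensioner above 0.48 rad and value of joint pawl below 0.002 m), for 0.05 s.
At the end, for the whole second after the job is handed in: Red post still pressed or gripped (over 2 N), arm above 0.60 rad, pawl back out; guard astride the bar between its posts, untouched, tilt under 0.35 rad, handle point 25 to 45 mm above the bar axis, within 22 mm of it sideways and 80 mm of its middle (all of step 1 and value of joint tensioner above 0.6 rad and value of joint pawl below 0.002 m and contact force between any of the fingers, the arm and push_post above 2 N); the arm keeps its last pose, push and grip.
It fails at once if the brass pulley, the beaker or the pink block is moved more than 40 mm (distance of any of spare_mid, beaker_mid, foam_mid from where it was at the start of the episode above 0.04 m).
It also fails if it takes over 54 s, if anything falls off the work surface, if the arm or the gripper's body presses on something with over 40 N, if the wrist force passes 120 N, or if a joint passes its speed limit or range.

ROBOT

A 6-joint arm with a two-finger parallel gripper is mounted at the origin on the work surface. World frame = base frame: x ahead of the robot, y to its left, z up, the work surface at z = 0. Lengths are in m, angles in rad, forces in N, time in s.
With the tool pointing down it reaches from about 0.275 to 1 m from the base axis. Payload 8.4 kg.
Tool frame: the origin (TCP) lies midway between the tips of the shut fingers; the grasp point (between the pads) lies 19 mm behind it; z points along the fingers, y is the direction in which the jaws open and shut (so a half turn about z gives the same grasp; the last joint's range is limited). The gripper opens to 85 mm and grips with 20 to 120 N. Pads are 22 mm wide; open, the fingers measure 114 mm over their backs; the gripper's body (76 mm by 85 mm) begins 54 mm behind the grasp point. The pads swing forward as they close: fully open they stand 13 mm farther back than shut.
Start: joints at [1.188, 0.353, 1.633, -0, 1.155, -0.002], TCP at [0.232, 0.58, 0.231] pointing down, gripper open.
Joint ranges: [-2.63, 2.63], [-0.92, 2.1], [0.06, 2.66], [-1.3, 4.44], [0, 2.69], [-3.02, 3.02]. Speed limits (rad/s): [2.22, 2.22, 2.79, 3.14, 3.14, 3.14].

INTERFACE

Orientations are given as a rotation vector (axis times angle).
In Python, from plant import ctrl gives the robot as it stands.
- The arm moves only by the tool move_arm, never from a script. Its argument "commands" is a list that holds one entry, the list of rows, each a list of 7 numbers: the turn, a rotation vector about the tool's x, y, z in degrees, then the shift along the tool's x, y, z in mm, then the closure, from 0 (fully open) to 1 (shut). A call has 1 to 5 rows; each row is the pose to reach, as a shift and turn from the pose measured when the call began, along the tool's axes at that moment; what a row does not reach only later rows make up. A row lasts 1/8 s, in which the tool goes at most 62.5 mm and 10.7 degrees, less where a joint would pass 70% of its speed; a pose out of reach is approached as far as the arm can. A call with a gripper value outside its range is refused whole. The fingers move at their own pace and stop on an object; "grip_force" is the grip in N (left out, the last holds). Time passes only in rows, so rows that repeat a pose let the fingers close. It gives the time, the measured TCP pose, the force and the opening at its end, in the units of the state.
- ctrl.sense(): the state, without advancing time (a new reading comes with each control period).
- ctrl.read_camera(name): name is "scene" or "top"; returns a dict with "pixels" (480x640x3 uint8, red, green, blue), "intrinsics" (3x3 intrinsics, pixels), "k1" (the pictures are not rectified: a ray, as slopes to the right and down, at radius r is drawn at 1 + k1 r^2 times it, then the intrinsics apply), "extrinsics" (4x4, takes a point from world to camera coordinates). Camera axes: x right, y up, looking along -z (the intrinsics and any distortion apply to the point x, -y, -z); pixel columns grow to the right and rows downward; lengths in m; the calibration is good to about 2 mm. A picture is of the moment at which its call begins. There is no depth.
- ctrl.finish_job(): hands the job in, once; it reports no verdict.
The state is a dict: "time": time; "q": joint angles; "joint_velocities": joint speeds; "joint_torque": joint torques, N m; "ee_pos": TCP position; "ee_rot": TCP orientation; "contact_force": force on the tool from outside, world axes, zero at the start; "wrist_torque": the same for the moment, N m; "width": finger opening in m.
Only numpy, scipy, OpenCV 4.12 (cv2) and the standard library are available. Lean on these libraries where they do the work, as an engineer would, in place of code of your own. Each camera call takes 0.05 s, during which the arm holds its last target. There are 200 camera calls.

## Working session

There is one attempt and no reset: what is moved stays moved. The work goes in short steps, Python scripts to look and compute and a tool call to move; the robot and the scene stay as the last step left them, time stands still between calls to the robot, and variables do not carry over. Pictures are saved under pics/ and viewed, about 8 in all and at most 12, crops included, and the job is handed in when it is done.

Besides the shell and the picture viewer there is one more tool, called after "Request:" as a command line: name --argument value ..., lists and objects as JSON in quotes. move_arm: Moves the arm, as the interface text tells. Its arguments: {"type":"object","properties":{"commands":{"type":"array","items":{"type":"array","items":{"type":"array","items":{"type":"number"}}}},"grip_force":{"type":"number"}},"required":["commands"]}

```bash
ls; mkdir -p pics; cat > h.py <<'E'
import numpy as np, cv2
from plant import ctrl
def look(n,name=None):
    d=ctrl.read_camera(n)
    if name: cv2.imwrite('pics/'+name+'.png',cv2.cvtColor(d['pixels'],cv2.COLOR_RGB2BGR))
    return d
def ray(d,uv):
    K=np.array(d['intrinsics']);uv=np.array(uv,float).reshape(-1,2)
    p=np.c_[(uv[:,0]-K[0,2])/K[0,0],(uv[:,1]-K[1,2])/K[1,1]]
    s=p.copy()
    for _ in range(20): s=p/(1+d['k1']*(s**2).sum(1,keepdims=True))
    E=np.array(d['extrinsics']);R=E[:3,:3];c=-R.T@E[:3,3]
    return c,(np.c_[s[:,0],-s[:,1],-np.ones(len(s))])@R
def onz(d,uv,z):
    c,v=ray(d,uv); return c+v*((z-c[2])/v[:,2:3])
def tri(d1,u1,d2,u2):
    c1,v1=ray(d1,u1);c2,v2=ray(d2,u2);v1=v1[0];v2=v2[0]
    A=np.c_[v1,-v2];t=np.linalg.lstsq(A,c2-c1,rcond=None)[0]
    a=c1+t[0]*v1;b=c2+t[1]*v2
    return (a+b)/2,np.linalg.norm(a-b)
def proj(d,P):
    E=np.array(d['extrinsics']);K=np.array(d['intrinsics']);p=np.atleast_2d(P)@E[:3,:3].T+E[:3,3]
    s=np.c_[p[:,0],-p[:,1]]/-p[:,2:3];s=s*(1+d['k1']*(s**2).sum(1,keepdims=True))
    return s@K[:2,:2].T+K[:2,2]
E
python3 - <<'E'
from h import *
import pickle
a=look('top','top0');b=look('scene','scene0');pickle.dump((a,b),open('d0.pkl','wb'))
for d in(a,b):
    E=np.array(d['extrinsics']);print(-E[:3,:3].T@E[:3,3],d['intrinsics'],d['k1'])
print(ctrl.sense())
E
```

```text
pics
[ 0.36486228 -0.06502082  0.98422814] [[463.01791456   0.         320.27188918]
 [  0.         463.01791456 243.37714999]
 [  0.           0.           1.        ]] -0.037759627468218454
[ 1.26574329 -0.13487946  1.05719524] [[600.60774105   0.         320.51119613]
 [  0.         600.60774105 230.15556255]
 [  0.           0.           1.        ]] 0.0073711958739208485
{'time': 0.1, 'q': array([ 1.18761071e+00,  3.53592314e-01,  1.63408233e+00, -2.85922282e-05,
        1.15519946e+00, -2.42398308e-03]), 'joint_velocities': array([ 0.00144428, -0.00353209, -0.00232277,  0.00188001, -0.00023207,
        0.00117201]), 'joint_torque': array([ 1.38588330e-03, -6.06358194e+01, -3.42819607e+01,  1.40782358e-04,
        3.84333267e-03, -3.78896743e-06]), 'ee_pos': array([0.23212443, 0.57982019, 0.23061871]), 'ee_rot': array([-5.94432966e-01, -3.08461804e+00,  1.98333723e-03]), 'contact_force': array([-0.07185069, -0.25400543, -0.19945672]), 'wrist_torque': array([ 0.05999653, -0.002067  ,  0.0101515 ]), 'width': 0.08513337853452646}
```

View pics/top0.png

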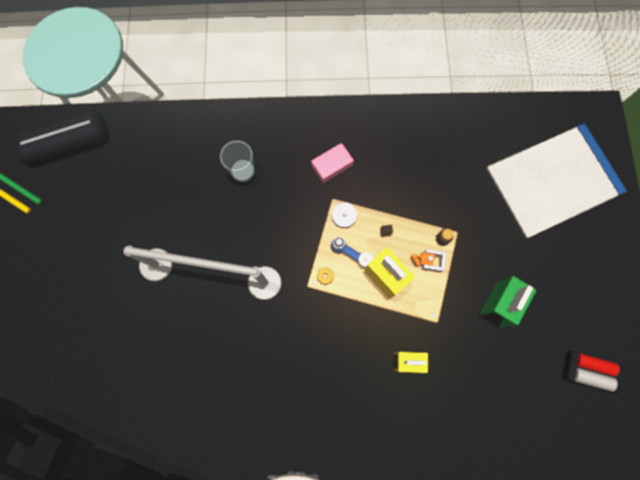

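View pics/scene0.png

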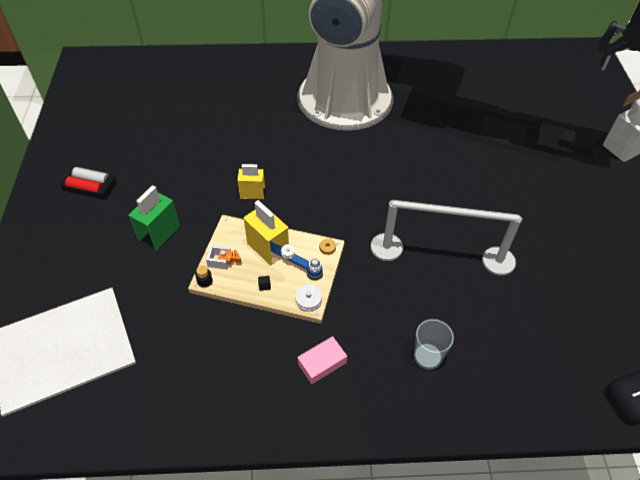

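The top view shows the rig board at about (383,260) with the large yellow guard at (390,270) and its tab at (393,267). The bar runs from (128,251) to (257,271), with the beaker at (238,160) and the block at (332,162). The small yellow guard at (413,363) and the green one at (510,300) are decoys. The scene view agrees.

```bash
python3 - <<'E'
from h import *
import pickle
a,b=pickle.load(open('d0.pkl','rb'))
def mask(d,lo,hi,roi):
    h=cv2.cvtColor(d['pixels'],cv2.COLOR_RGB2HSV);m=cv2.inRange(h,lo,hi);z=np.zeros_like(m);x0,y0,x1,y1=roi;z[y0:y1,x0:x1]=m[y0:y1,x0:x1];return z
def big(m):
    c=max(cv2.findContours(m,0,1)[0],key=cv2.contourArea);return c
# board
m=mask(a,(8,40,90),(35,255,255),(295,190,470,330))
c=big(cv2.morphologyEx(m,cv2.MORPH_CLOSE,np.ones((9,9))))
W=onz(a,c[:,0],.018)[:,:2]
r=cv2.minAreaRect((W*1000).astype(np.float32));print('board',r);bp=cv2.boxPoints(r);print(bp)
# guard tab
def tab(d,roi,z):
    m=mask(d,(0,0,120),(180,60,255),roi);c=big(m);W=onz(d,c[:,0],z)[:,:2]
    r=cv2.minAreaRect((W*1000).astype(np.float32));mo=cv2.moments(m);return r,cv2.boxPoints(r),(mo['m10']/mo['m00'],mo['m01']/mo['m00'])
print('tab top',tab(a,(372,248,415,285),.151));
m=mask(a,(24,150,120),(34,255,255),(360,240,420,300));c=big(m)
r=cv2.minAreaRect((onz(a,c[:,0],.107)[:,:2]*1000).astype(np.float32));print('roof',r,cv2.boxPoints(r))
m=mask(b,(0,0,120),(180,60,255),(250,195,280,232));print('tab scene',cv2.boundingRect(big(m)))
# bar
m=mask(a,(0,0,90),(180,60,255),(115,235,285,300));c=big(m);print('bar box',cv2.minAreaRect(c))
print('bar ends top',onz(a,[(128,251),(257,271)],.15)); 
print('bar scene',onz(b,[(520,218),(392,204)],.15))
print('tri',tri(a,(128,251),b,(520,218)),tri(a,(257,271),b,(392,204)))
print('feet',onz(a,[(155,265),(264,283)],.005),onz(b,[(499,261),(387,247)],.005))
for d,n,bx in((a,'ct',(290,190,470,330)),(b,'cs',(180,130,350,330))):
    x0,y0,x1,y1=bx;im=cv2.cvtColor(d['pixels'],cv2.COLOR_RGB2BGR)[y0:y1,x0:x1];cv2.imwrite(f'pics/{n}.png',cv2.resize(im,None,fx=3,fy=3,interpolation=2) if n=='cs' else cv2.resize(im,None,fx=4,fy=4))
E
```

```text
board ((548.8614501953125, -201.31370544433594), (285.3050842285156, 206.2598419189453), 72.84305572509766)
[[ 408.2397   -307.19595 ]
 [ 605.321    -368.04056 ]
 [ 689.4832    -95.43146 ]
 [ 492.40192   -34.586853]]
tab top (((506.0386657714844, -200.0963897705078), (48.869869232177734, 16.280452728271484), 39.747013092041016), array([[ 482.0464 , -209.46124],
       [ 492.45612, -221.97888],
       [ 530.03094, -190.73154],
       [ 519.6212 , -178.2139 ]], dtype=float32), (392.9956140350877, 267.2105263157895))
roof ((507.5912780761719, -201.4924774169922), (77.14706420898438, 53.42558670043945), 40.685585021972656) [[ 460.92676 -206.38258]
 [ 495.7553  -246.89513]
 [ 554.2558  -196.60237]
 [ 519.42725 -156.08983]]
tab scene (255, 200, 20, 29)
bar box ((201.1621856689453, 272.02703857421875), (161.7686309814453, 33.86619567871094), 9.462322235107422)
bar ends top [[0.55070514 0.28881825 0.15      ]
 [0.50673707 0.04870709 0.15      ]]
bar scene [[0.54825319 0.29666629 0.15      ]
 [0.50365464 0.05124183 0.15      ]]
tri (array([0.55074892, 0.29182708, 0.15195331]), np.float64(0.007073385239736687)) (array([0.50631666, 0.04944054, 0.15309325]), np.float64(0.002294453874264685))
feet [[0.55042722 0.28927078 0.005     ]
 [0.50510287 0.05348803 0.005     ]] [[0.54912515 0.2911516  0.005     ]
 [0.5033034  0.05567596 0.005     ]]
```

View pics/ct.png

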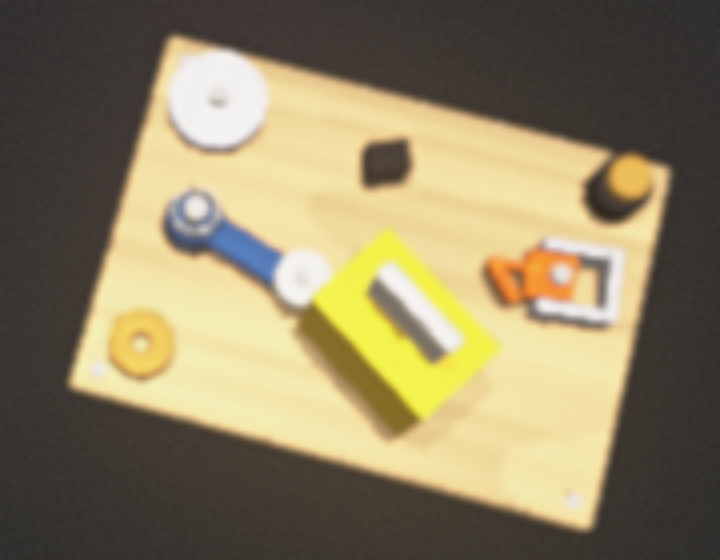

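The crop shows the blue arm from the pivot at crop (195,208) towards the guard. The tab's top is centred at about crop (422,305), and the guard's long axis is turned about 15° from the arm. The stop is at (387,163) and the pawl at (510,280). Sizes check: board 285x206 mm, roof 77x53 mm, bar posts about 240 mm apart.

```bash
cat >> h.py <<'E'
from scipy.spatial.transform import Rotation as Ro
def plan(x,y,z,jaw):
    "shift (tool mm) and turn (deg about tool z) to TCP x,y,z pointing down, jaw axis at angle jaw deg"
    s=ctrl.sense();R=Ro.from_rotvec(s['ee_rot']).as_matrix()
    j=np.radians(jaw);yy=np.array([np.cos(j),np.sin(j),0]);zz=np.array([0,0,-1.]);T=np.c_[np.cross(yy,zz),yy,zz]
    print('t',s['time'],'pos',s['ee_pos'].round(4),'F',s['contact_force'].round(1),'w',round(s['width'],4))
    print('shift',(R.T@(np.array([x,y,z])-s['ee_pos'])*1000).round(1),'turn',np.degrees(Ro.from_matrix(R.T@T).as_rotvec()).round(1))
E
python3 - <<'E'
from h import *
import pickle
a,b=pickle.load(open('d0.pkl','rb'))
print('tab',onz(a,[(395.5,266.3)],.151), 'pivot',onz(a,[(338.7,242)],.06))
g=np.array([.5075,-.2015,.103+.004]);print(proj(a,g+[0,0,.044]),proj(b,g+[0,0,.044]))
plan(.507,-.201,.23,-49.3)
E
```

```text
tab [[ 0.50818227 -0.20432316  0.151     ]] pivot [[ 0.57756009 -0.10632139  0.06      ]]
[[393.98197284 266.71168871]] [[264.05339792 208.70100271]]
t 0.1 pos [0.2321 0.5798 0.2306] F [-0.1 -0.3 -0.2] w 0.0851
shift [-545.4 -622.8    1.4] turn [-0.000e+00  1.000e-01  1.175e+02]
```

Request:
move_arm --commands '[[[0,0,117.5,-545,-623,0,0],[0,0,117.5,-545,-623,0,0],[0,0,117.5,-545,-623,0,0],[0,0,117.5,-545,-623,0,0],[0,0,117.5,-545,-623,0,0]]]' --grip_force 50

```text
time: 0.72
ee_pos: [0.336, 0.2835, 0.2312]
ee_rot: [1.931, 2.478, -0.001]
contact_force: [1.8, -0.4, -0.3]
width: 0.0854
```

```bash
python3 -c "
from h import *
plan(.508,-.202,.23,-49.3)"
```

```text
t 0.725 pos [0.336  0.2835 0.2312] F [ 1.8 -0.4 -0.3] w 0.0854
shift [-512.8   48.1    1.6] turn [ 0.   0.  63.4]
```

Request:
move_arm --commands '[[[0,0,63.4,-513,48,0,0],[0,0,63.4,-513,48,0,0],[0,0,63.4,-513,48,0,0],[0,0,63.4,-513,48,0,0],[0,0,63.4,-513,48,0,0]]]'

```text
time: 1.35
ee_pos: [0.4401, -0.0114, 0.2316]
ee_rot: [2.842, 1.337, 0.001]
contact_force: [1.7, 1.3, 0.5]
width: 0.0855
```

```bash
python3 -c "
from h import *
plan(.508,-.202,.2,-49.3)"
```

```text
t 1.35 pos [ 0.4401 -0.0114  0.2316] F [1.7 1.3 0.5] w 0.0855
shift [-103.5  173.8   31.8] turn [ 0.1 -0.   9.7]
```

Request:
move_arm --commands '[[[0,0,9.7,-104,174,30,0],[0,0,9.7,-104,174,30,0],[0,0,9.7,-104,174,30,0],[0,0,9.7,-104,174,30,0],[0,0,9.7,-104,174,30,0]]]'

```text
time: 1.98
ee_pos: [0.5075, -0.2029, 0.2011]
ee_rot: [-2.946, -1.089, 0.001]
contact_force: [-0.6, 0.1, 0.2]
width: 0.0851
```

```bash
python3 -c "
from h import *
plan(.508,-.202,.117,-49.3)
b=look('scene');im=cv2.cvtColor(b['pixels'],cv2.COLOR_RGB2BGR)[110:310,150:350];cv2.imwrite('pics/c2.png',cv2.resize(im,None,fx=3,fy=3))"
```

```text
t 1.975 pos [ 0.5075 -0.2029  0.2011] F [-0.6  0.1  0.2] w 0.0851
shift [ 1.  -0.3 84.1] turn [-0.   0.  -0.1]
```

View pics/c2.png

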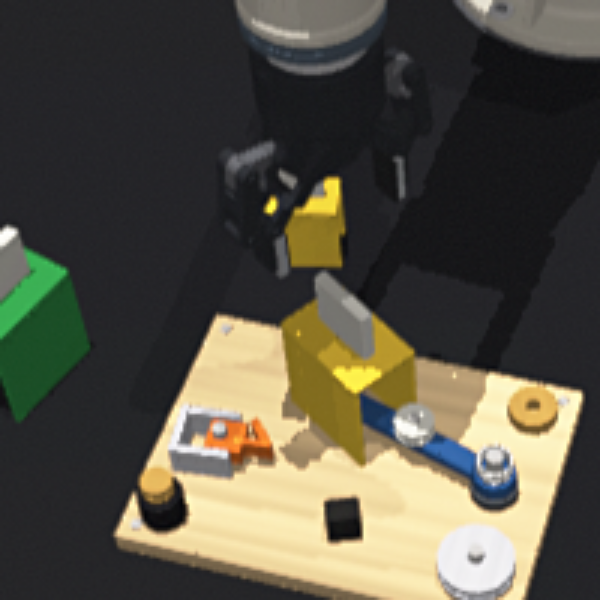

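The open fingers, at crop (280,265) and (400,195), straddle the tab at (343,315) from above with the jaw across it. I'll go down and close.

Request:
move_arm --commands '[[[0,0,0,1,0,50,0],[0,0,0,1,0,84,0],[0,0,0,1,0,84,0.5],[0,0,0,1,0,84,1],[0,0,0,1,0,84,1]]]'

```text
time: 2.65
ee_pos: [0.509, -0.2012, 0.1192]
ee_rot: [2.945, 1.091, 0.003]
contact_force: [0.2, -0.2, 0.8]
width: 0.0321
```

Request:
move_arm --commands '[[[0,0,0,0,0,0,1],[0,0,0,0,0,0,1],[0,0,0,0,0,-20,1],[0,0,0,0,0,-50,1],[0,0,0,0,0,-80,1]]]'

```text
time: 3.28
ee_pos: [0.5085, -0.2011, 0.2]
ee_rot: [2.945, 1.091, 0.002]
contact_force: [0.3, -0.1, -1.9]
width: 0.0087
```

```bash
python3 -c "
from h import *
plan(.528,.172,.30,-10.4)
b=look('scene','s3')"
```

```text
t 3.275 pos [ 0.5085 -0.2011  0.2   ] F [ 0.3 -0.1 -1.9] w 0.0087
shift [ 257.9 -270.2 -100.1] turn [  0.1  -0.  -38.9]
```

View pics/s3.png

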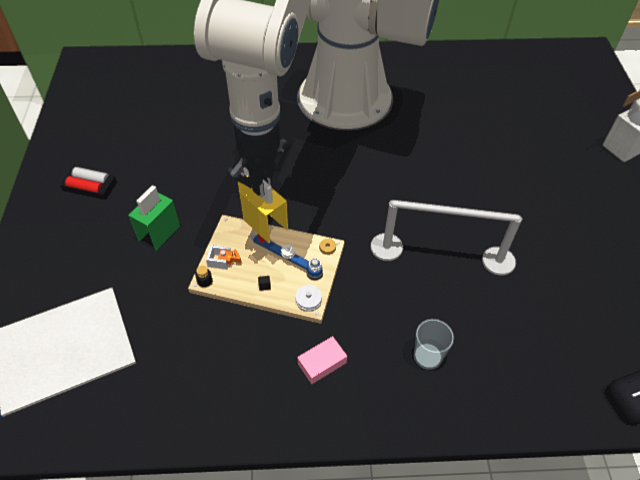

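The guard is held and upright at (263,208), and the red post shows below it at (262,240). I'll raise it, then carry it to the bar.

Request:
move_arm --commands '[[[0,0,0,0,0,-50,1],[0,0,0,0,0,-100,1],[0,0,-10,40,-42,-100,1],[0,0,-18,80,-84,-100,1],[0,0,-26,120,-126,-100,1]]]'

```text
time: 3.95
ee_pos: [0.5185, -0.0264, 0.3037]
ee_rot: [2.617, 1.728, 0.007]
contact_force: [-0.2, -0.3, -0.6]
width: 0.0092
```

```bash
python3 -c "
from h import *
plan(.528,.172,.30,-10.4)"
```

```text
t 3.95 pos [ 0.5185 -0.0264  0.3037] F [-0.2 -0.3 -0.6] w 0.0092
shift [186.2 -69.3   3.3] turn [  0.4   0.  -12.7]
```

Request:
move_arm --commands '[[[0,0,-4,55,-20,3,1],[0,0,-8,105,-40,3,1],[0,0,-12.7,150,-56,3,1],[0,0,-12.7,186,-69,3,1],[0,0,-12.7,186,-69,3,1]]]'

```text
time: 4.58
ee_pos: [0.5279, 0.1739, 0.2998]
ee_rot: [2.407, 2.01, 0.006]
contact_force: [0.2, -0.4, -1.9]
width: 0.0091
```

```bash
python3 -c "
from h import *
plan(.528,.172,.171,-10.4)
import pickle
b=look('scene');a=look('top');pickle.dump((a,b),open('d4.pkl','wb'))
f=lambda d,x0,y0:cv2.resize(cv2.cvtColor(d['pixels'],cv2.COLOR_RGB2BGR)[y0:y0+200,x0:x0+180],None,fx=2.2,fy=2.2)
cv2.imwrite('pics/c4.png',np.hstack([f(a,110,180),f(b,360,110)]))"
```

```text
t 4.575 pos [0.5279 0.1739 0.2998] F [ 0.2 -0.4 -1.9] w 0.0091
shift [ -1.8  -0.5 128.8] turn [0.4 0.  0.1]
```

View pics/c4.png

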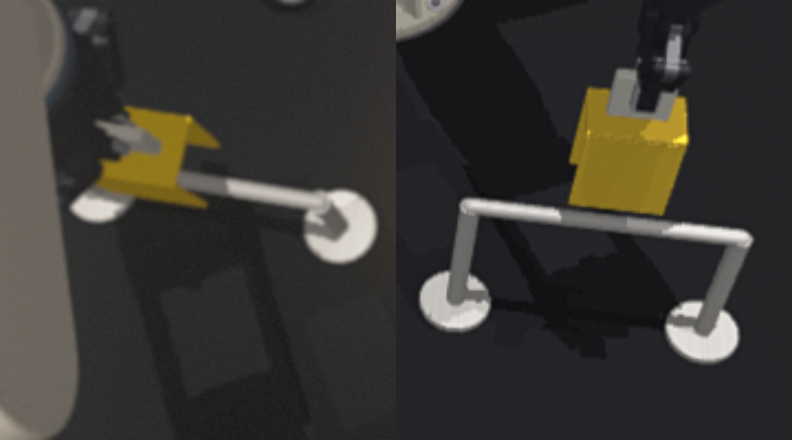

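In the top view (left) the guard's open end, between the wall ends at (215,148) and (205,205), has the bar running midway at about (195,182), parallel to it. Feet are above the bar. Lower it.

Request:
move_arm --commands '[[[0,0,0,-2,0,30,1],[0,0,0,-2,0,60,1],[0,0,0,-2,0,90,1],[0,0,0,-2,0,112,1],[0,0,0,-2,0,122,1]]]'

```text
time: 5.3
ee_pos: [0.5277, 0.1678, 0.1767]
ee_rot: [2.41, 2.006, 0.002]
contact_force: [0.2, 0.7, -0.3]
width: 0.0091
```

Request:
move_arm --commands '[[[0,0,0,0,0,3,1],[0,0,0,0,0,5,1],[0,0,0,0,0,7,1],[0,0,0,0,0,7,1]]]'

```text
time: 5.8
ee_pos: [0.5279, 0.1673, 0.1742]
ee_rot: [2.41, 2.005, 0.003]
contact_force: [-14.9, -4.4, 35.7]
width: 0.0091
```

```bash
python3 -c "
from h import *
plan(.528,.172,.171,-10.4)
import pickle
b=look('scene');a=look('top')
f=lambda d,x0,y0:cv2.resize(cv2.cvtColor(d['pixels'],cv2.COLOR_RGB2BGR)[y0:y0+200,x0:x0+180],None,fx=2.2,fy=2.2)
cv2.imwrite('pics/c5.png',np.hstack([f(a,110,180),f(b,360,110)]))"
```

```text
t 5.8 pos [0.5279 0.1673 0.1742] F [-14.9  -4.4  35.7] w 0.0091
shift [ 4.7 -0.8  3.1] turn [ 0.4  0.1 -0.1]
```

View pics/c5.png

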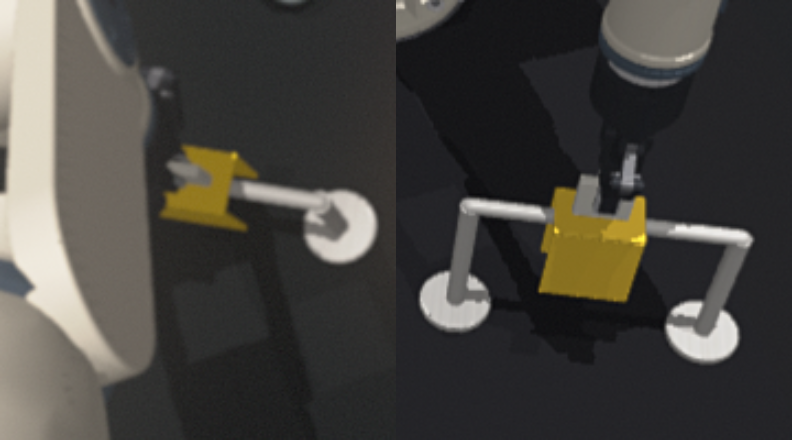

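The guard is astride the bar with one wall on each side. The contact force of 36 N up shows the roof seated on it. I'll ease off and release slowly.

Request:
move_arm --commands '[[[0,0,0,0,0,-1,1],[0,0,0,0,0,-2,1],[0,0,0,0,0,-2,0.85],[0,0,0,0,0,-2,0.7],[0,0,0,0,0,-2,0.5]]]' --grip_force 20

```text
time: 6.52
ee_pos: [0.5278, 0.1673, 0.1759]
ee_rot: [2.41, 2.005, 0.003]
contact_force: [-0.1, -0.0, 0.0]
width: 0.0419
```

Request:
move_arm --commands '[[[0,0,0,0,0,-3,0.4],[0,0,0,0,0,-3,0.4],[0,0,0,0,0,-30,0.4],[0,0,0,0,0,-70,0.4],[0,0,0,0,0,-100,0.4]]]'

```text
time: 7.15
ee_pos: [0.5275, 0.1677, 0.2775]
ee_rot: [2.41, 2.005, 0.005]
contact_force: [0.6, -0.4, 0.5]
width: 0.0514
```

```bash
python3 -c "
from h import *
# board axes
ps=np.radians(-17.2); X=np.array([np.cos(ps),np.sin(ps)]);Y=np.array([-X[1],X[0]])
piv=np.array([.549,-.2013])+.1*Y
for t in(0,.2,.33,.45,.6,.7,.74):
    th=np.arctan2(-.955,-.296)+ps+t; p=piv+.13*np.array([np.cos(th),np.sin(th)]);print(t,p.round(4),'jaw',np.degrees(th)+90)
plan(.504,-.213,.25,-40)"
```

```text
0 [ 0.5051 -0.213 ] jaw -34.4206993756499
0.2 [ 0.5279 -0.2255] jaw -22.961543473033444
0.33 [ 0.5438 -0.231 ] jaw -15.51309213633273
0.45 [ 0.559  -0.2343] jaw -8.637598594762864
0.6 [ 0.5785 -0.2358] jaw -0.04323166780051224
0.7 [ 0.5915 -0.2351] jaw 5.686346283507717
0.74 [ 0.5966 -0.2345] jaw 7.978177464031006
t 7.15 pos [0.5275 0.1677 0.2775] F [ 0.6 -0.4  0.5] w 0.0514
shift [-378.6   46.    28.6] turn [ 0.4  0.  29.5]
```

Request:
move_arm --commands '[[[0,0,5,-62,8,0,0.4],[0,0,10,-124,15,0,0.4],[0,0,16,-186,23,0,0.4],[0,0,20,-248,30,10,0.4],[0,0,24,-310,38,20,0.4]]]'

```text
time: 7.78
ee_pos: [0.5084, -0.1445, 0.2588]
ee_rot: [2.776, 1.457, 0.008]
contact_force: [1.4, 0.9, 0.6]
width: 0.051
```

```bash
python3 -c "
from h import *
plan(.505,-.213,.16,-34.4)"
```

```text
t 7.775 pos [ 0.5084 -0.1445  0.2588] F [1.4 0.9 0.6] w 0.051
shift [-58.4  35.3  99. ] turn [ 0.5 -0.1 -0.2]
```

Request:
move_arm --commands '[[[0,0,0,-58,35,10,0.4],[0,0,0,-58,35,60,0.4],[0,0,0,-58,35,99,0.4],[0,0,0,-58,35,99,0.4]]]'

```text
time: 8.28
ee_pos: [0.5029, -0.2119, 0.1576]
ee_rot: [2.78, 1.458, 0.002]
contact_force: [0.6, -0.0, -0.1]
width: 0.0515
```

```bash
python3 -c "
from h import *
plan(.505,-.213,.062,-34.4)
b=look('scene');a=look('top')
h=cv2.cvtColor(b['pixels'],cv2.COLOR_RGB2HSV);m=cv2.inRange(h,(0,150,60),(5,255,255))|cv2.inRange(h,(172,150,60),(180,255,255))
n,l,s,c=cv2.connectedComponentsWithStats(m);print(s[1:],c[1:]);print('expected',proj(b,[[.505,-.213,.092],[.505,-.213,.042]]))
f=lambda d,x0,y0,w,h,k:cv2.resize(cv2.cvtColor(d['pixels'],cv2.COLOR_RGB2BGR)[y0:y0+h,x0:x0+w],None,fx=k,fy=k)
cv2.imwrite('pics/c6.png',np.hstack([f(b,160,130,200,200,2.5),f(b,360,130,120,200,2.5)]))"
```

```text
t 8.275 pos [ 0.5029 -0.2119  0.1576] F [ 0.6 -0.  -0.1] w 0.0515
shift [ 0.3  2.1 95.6] turn [ 0.2 -0.  -0.3]
[[ 65 176  37  17 378]
 [257 223   9  20 133]] [[ 82.52910053 183.89153439]
 [261.23308271 232.10526316]]
expected [[260.2502641  226.44640566]
 [261.87360195 241.10517579]]
```

View pics/c6.png

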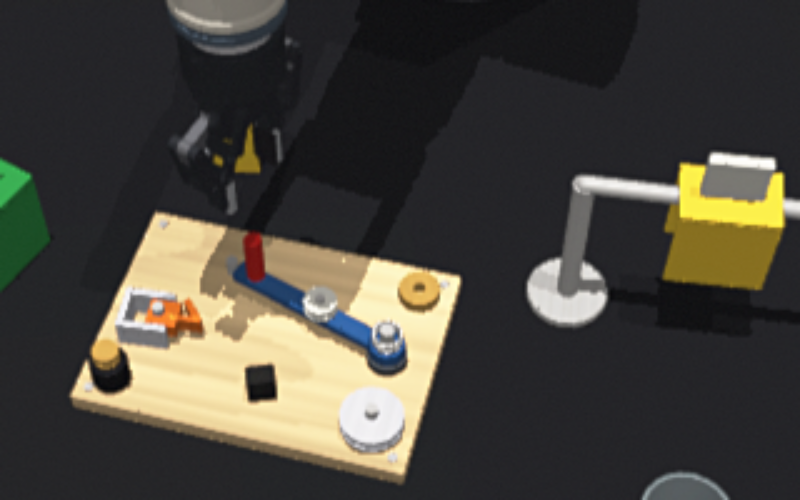

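The guard hangs level on the bar at (725,225), let go. The post at (254,257) matches its computed place to within 1–2 px. I'll descend and grip it.

Request:
move_arm --commands '[[[0,0,0,0,2,40,0.4],[0,0,0,0,2,80,0.4],[0,0,0,0,2,95,0.4],[0,0,0,0,2,95,1],[0,0,0,0,2,95,1]]]' --grip_force 60

```text
time: 9.0
ee_pos: [0.5082, -0.214, 0.0676]
ee_rot: [2.775, 1.457, 0.009]
contact_force: [-4.7, 3.0, 4.0]
width: 0.0154
```

Request:
move_arm --commands '[[[0,0,0,0,0,0,1],[0,0,0,0,0,0,1],[0,0,0,0,0,0,1]]]'

```text
time: 9.38
ee_pos: [0.5072, -0.2133, 0.068]
ee_rot: [2.777, 1.458, 0.007]
contact_force: [-3.2, 3.5, -2.1]
width: 0.014
```

```bash
python3 -c "
from h import *
for t in [(.5165,-.2199,-28.7),(.5279,-.2255,-23),(.5401,-.2299,-17.2),(.5527,-.2331,-11.5),(.559,-.2343,-8.6)]: plan(t[0],t[1],.063,t[2])"
```

```text
t 9.375 pos [ 0.5072 -0.2133  0.068 ] F [-3.2  3.5 -2.1] w 0.014
shift [-0.2 11.4  5.1] turn [ 0.4 -0.1 -5.9]
t 9.375 pos [ 0.5072 -0.2133  0.068 ] F [-3.2  3.5 -2.1] w 0.014
shift [ 1.7 23.9  5.2] turn [  0.4  -0.  -11.6]
t 9.375 pos [ 0.5072 -0.2133  0.068 ] F [-3.2  3.5 -2.1] w 0.014
shift [ 5.  36.5  5.2] turn [  0.4  -0.  -17.4]
t 9.375 pos [ 0.5072 -0.2133  0.068 ] F [-3.2  3.5 -2.1] w 0.014
shift [ 9.5 48.6  5.3] turn [  0.4  -0.  -23.1]
t 9.375 pos [ 0.5072 -0.2133  0.068 ] F [-3.2  3.5 -2.1] w 0.014
shift [12.1 54.5  5.4] turn [  0.4   0.  -26. ]
```

Gripped at 14 mm. The tips are at z 68 mm, so they overlap the post by 24 mm. Now I'll push along the arc.

Request:
move_arm --commands '[[[0,0,-6,0,12,0,1],[0,0,-12,2,24,0,1],[0,0,-17,5,36,0,1],[0,0,-23,9,48,0,1],[0,0,-26,12,54,0,1]]]'

```text
time: 10.0
ee_pos: [0.5556, -0.2324, 0.068]
ee_rot: [-2.379, -2.051, -0.001]
contact_force: [-10.3, 6.9, -1.4]
width: 0.0139
```

```bash
python3 -c "
from h import *
for t in [(.572,-.2357,-2.9),(.585,-.2357,2.8),(.5915,-.2351,5.7),(.594,-.235,6)]: plan(t[0],t[1],.067,t[2])"
```

```text
t 10.0 pos [ 0.5556 -0.2324  0.068 ] F [-10.3   6.9  -1.4] w 0.0139
shift [-0.9 16.7  1. ] turn [ 0.  -0.  -5.6]
t 10.0 pos [ 0.5556 -0.2324  0.068 ] F [-10.3   6.9  -1.4] w 0.0139
shift [ 1.1 29.5  1. ] turn [  0.   -0.  -11.3]
t 10.0 pos [ 0.5556 -0.2324  0.068 ] F [-10.3   6.9  -1.4] w 0.0139
shift [ 2.6 35.9  1. ] turn [  0.   -0.  -14.2]
t 10.0 pos [ 0.5556 -0.2324  0.068 ] F [-10.3   6.9  -1.4] w 0.0139
shift [ 3.1 38.3  1. ] turn [  0.   -0.  -14.5]
```

Request:
move_arm --commands '[[[0,0,-3,-1,9,0,1],[0,0,-6,-1,17,0,1],[0,0,-9,0,24,0,1],[0,0,-11,1,30,0,1],[0,0,-11,1,30,0,1]]]'

```text
time: 10.62
ee_pos: [0.5831, -0.2343, 0.0679]
ee_rot: [-2.167, -2.266, 0.002]
contact_force: [-8.9, 5.8, 1.9]
width: 0.0141
```

```bash
python3 -c "
from h import *
for t in [(.585,-.2357,2.8),(.5915,-.2351,5.7),(.594,-.235,6)]: plan(t[0],t[1],.067,t[2])"
```

```text
t 10.625 pos [ 0.5831 -0.2343  0.0679] F [-8.9  5.8  1.9] w 0.0141
shift [-1.5  1.8  0.8] turn [-0.3 -0.2 -0.2]
t 10.625 pos [ 0.5831 -0.2343  0.0679] F [-8.9  5.8  1.9] w 0.0141
shift [-1.2  8.3  0.8] turn [-0.3 -0.2 -3.1]
t 10.625 pos [ 0.5831 -0.2343  0.0679] F [-8.9  5.8  1.9] w 0.0141
shift [-1.2 10.8  0.8] turn [-0.3 -0.2 -3.4]
```

Request:
move_arm --commands '[[[0,0,-2,0,4,0,1],[0,0,-3,0,8,0,1],[0,0,-3,0,8,0,1]]]'

```text
time: 11.0
ee_pos: [0.589, -0.2336, 0.068]
ee_rot: [-2.104, -2.32, 0.005]
contact_force: [-9.5, 0.1, -0.9]
width: 0.0138
```

Request:
move_arm --commands '[[[0,0,0,0,3,0,1],[0,0,0,0,3,0,1],[0,0,0,0,3,0,1]]]'

```text
time: 11.38
ee_pos: [0.5897, -0.2335, 0.068]
ee_rot: [-2.102, -2.318, 0.009]
contact_force: [-8.8, -0.7, -1.6]
width: 0.0139
```

```bash
python3 -c "
from h import *
plan(.594,-.235,.067,6)
b=look('scene')
f=lambda d,x0,y0,w,h,k:cv2.resize(cv2.cvtColor(d['pixels'],cv2.COLOR_RGB2BGR)[y0:y0+h,x0:x0+w],None,fx=k,fy=k)
cv2.imwrite('pics/c7.png',np.hstack([f(b,160,170,200,200,2.5),f(b,360,170,120,200,2.5)]))"
```

```text
t 11.375 pos [ 0.5897 -0.2335  0.068 ] F [-8.8 -0.7 -1.6] w 0.0139
shift [-1.9  4.1  1. ] turn [-0.7 -0.3 -0.4]
```

View pics/c7.png

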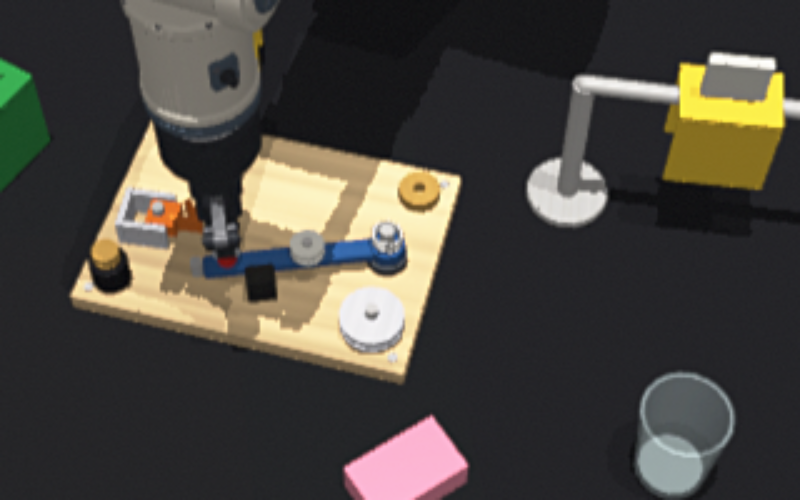

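The arm has passed the pawl, which is back out at (180,215), and it lies at or just short of the stop at (260,282). The force of 8.8 N is still spring only, so I'll press a little further.

Request:
move_arm --commands '[[[0,0,0,0,3,0,1],[0,0,0,0,5,0,1],[0,0,0,0,5,0,1],[0,0,0,0,5,0,1]]]'

```text
time: 11.92
ee_pos: [0.5914, -0.2333, 0.068]
ee_rot: [-2.098, -2.315, 0.015]
contact_force: [-13.7, -3.0, 1.3]
width: 0.0136
```

Request:
move_arm --commands '[[[0,0,0,0,3,0,1],[0,0,0,0,4,0,1],[0,0,0,0,4,0,1],[0,0,0,0,4,0,1]]]'

```text
time: 12.42
ee_pos: [0.5915, -0.2333, 0.0679]
ee_rot: [-2.094, -2.312, 0.022]
contact_force: [-15.6, -3.1, 2.6]
width: 0.014
```

```bash
python3 -c "
from h import *
plan(.594,-.235,.067,6)
import pickle
a0,b0=pickle.load(open('d0.pkl','rb'));b=look('scene')
def cen(d,lo,hi,r):
    m=cv2.inRange(cv2.cvtColor(d['pixels'],cv2.COLOR_RGB2HSV),lo,hi)[r[1]:r[3],r[0]:r[2]];M=cv2.moments(m,True);return M['m10']/M['m00']+r[0],M['m01']/M['m00']+r[1]
for n,lo,hi,r in(('pink',(140,60,80),(178,255,255),(290,330,360,390)),('brass',(10,100,60),(25,255,255),(318,237,337,255))): print(n,cen(b0,lo,hi,r),cen(b,lo,hi,r))
w=((0,0,190),(180,40,255),(395,180,500,212))
m=cv2.inRange(cv2.cvtColor(b['pixels'],cv2.COLOR_RGB2HSV),(20,120,80),(36,255,255))[:, 380:];print('guard',cv2.boundingRect(m))
f=lambda d,x0,y0,w,h,k:cv2.resize(cv2.cvtColor(d['pixels'],cv2.COLOR_RGB2BGR)[y0:y0+h,x0:x0+w],None,fx=k,fy=k)
cv2.imwrite('pics/c8.png',f(b,180,220,130,100,6))"
```

```text
t 12.425 pos [ 0.5915 -0.2333  0.0679] F [-15.6  -3.1   2.6] w 0.014
shift [-2.   2.4  0.8] turn [-1.5 -0.4 -0.4]
pink (321.9189189189189, 359.2041251778094) (321.91601423487543, 359.1928825622776)
brass (327.27196652719664, 246.2594142259414) (327.228813559322, 246.22457627118644)
guard (45, 195, 49, 51)
```

View pics/c8.png

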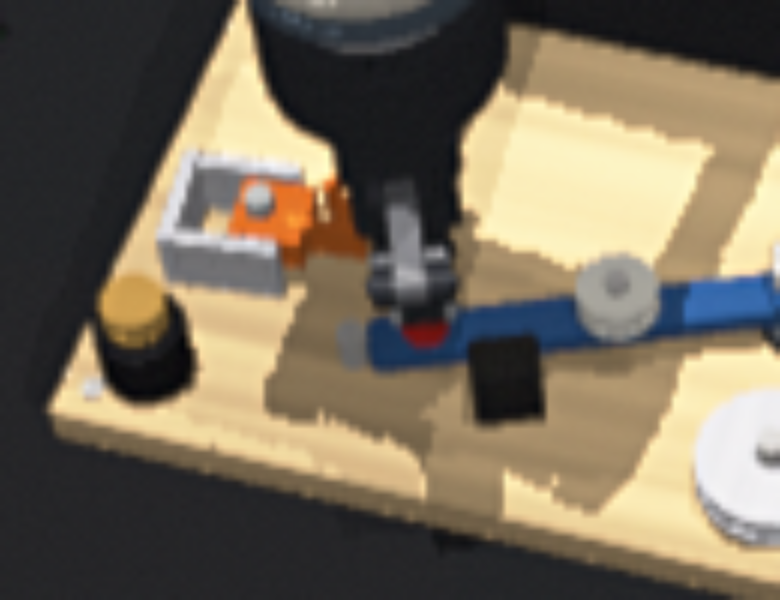

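The arm is against the black stop at (505,375) with the red post held at (425,330). The orange pawl is out, with the arm's nose clear of it, and the push has levelled off at about 16 N with the TCP stationary. I'm handing in.

```bash
python3 -c "
from h import *
print(ctrl.finish_job())"
```

```text
the job is handed in; nothing more can be done
None
```

The job is done and handed in at about 12.5 s; `finish_job` gives no verdict. I lifted the larger yellow guard off the tensioner and hung it astride the steel bar. I then gripped the red post and pushed the blue arm past the pawl onto the black stop, and I was still gripping it at hand-in.

**Last checks:**
- **Tensioner:** the TCP is within about 2 mm of the position I computed for 0.70 rad and has stopped moving. The push rose from about 9 N (spring only) to about 16 N, so the arm is pressing on the stop.
- **Pawl:** the last picture shows it back out and the arm's nose clear of it.
- **Guard:** it hangs level and clear of the gripper, between the bar's posts.
- **Other items:** the pink block and the brass pulley have not moved (under 0.1 px). I checked the beaker only by eye, and nothing went near it.

No check failed. Two readings were off from plan. The post grip is about 5 mm higher than planned, with the fingertips overlapping the post by 24 mm. The finger opening reads 14 mm on the 16 mm post, about 2 mm low, as it did on the guard's tab (9 mm for 10 mm).

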